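# Seat the fipple insert in a whistle head

## Task

The white fipple insert is only started in the mouth of the olive whistle head that is clamped upright on the slate: take the cork-faced seating tool by its handle, set its face centrally and squarely on the insert and press straight down until the insert clicks fully home, its collar down on the tube's rim. Then stand the tool back upright on the bare slate and let go. Press only with the tool, never with the gripper itself, and leave the jar, the tube and the brass punch as they are.

Things in the scene. Friction and masses are not known exactly. Their poses are not given: they have to be found in the camera images.
- seater: Seating tool, loose, standing upright on its cork face on the slate; about 0.26 kg, 100 mm tall. From the face up: round cork-faced brass foot 46 mm across and 16 mm high, brass neck 24 mm across up to 27 mm, round red-brown wooden handle 33 mm across from 27 to 100 mm (top edge rounded over the last 6 mm). Origin: centre of the cork face (the underside); z points up along the handle.
- holder: Fixed ash clamp on the slate with the olive whistle head upright in it. Base 100 x 90 x 16 mm; two jaws, together 66 x 62 mm, up to 90 mm; two black bolt knobs stick out to 57 mm from the axis on its +y side. The olive tube, 28 mm across, rises on the axis to its rim 160 mm above the origin. Origin: centre of the underside, on the slate; z up along the tube. Its yaw varies.
- insert_top (a point): Centre of the flat top of the insert's white collar, which is 34 mm across and 18 mm high, on the tube's axis. It moves with the insert: 188 mm above the holder's origin with joint insert at 0, 178 mm when home.
- insert (a joint): How far the insert has been pushed down into the tube, m: starts at about 0 (a gap of 10 mm shows between collar and rim, with the thinner white stem in it), 0.010 is fully home with the collar on the rim. It is a snap fit: it resists with up to about 9 to 10 N, most at 2 to 4 mm of travel, and past 6.5 mm it pulls itself home with a click and stays; let go before that and it springs back up.
- slab: Fixed slate slab, 480 mm (x) by 800 mm (y), 20 mm thick, dark grey, on the bench. Origin: centre of its underside; its top is 20 mm above that, at world height 0.020.
- jar: Squat blue ceramic jar, loose, 84 mm across, 62 mm high, with wooden plugs standing in it up to 86 mm high. Origin: centre of its underside. Leave it.
- stand: Fixed slotted stand of pale ash, 200 x 200 mm, 57 mm high, with five grooves (28 mm wide, floor 24 mm up, pitch 38 mm) running along its y axis, at the far side of the slab. Origin: centre of its underside.
- tube: Olive whistle tube, loose, 25 mm across, 300 mm long, lying along its y axis in a groove of the stand. Origin: on its underside at mid-length. Leave it.
- punch: Brass tone-hole punch, loose, 22 mm across, 127 mm long, lying along its y axis in a groove of the stand. Origin: on its underside near mid-length. Leave it.
There are look-alikes about, which are no part of the job. There is more than one size of the seater; the one meant has the size given above.

How it is judged:
By the outcome, as a careful person would: the job done as asked, in the order asked, and still so for the second after the job is handed in, with the robot touching nothing.
It also fails if it takes over 58 s, if anything falls off the work surface, if the arm or the gripper's body presses on something with over 40 N, if the wrist force passes 120 N, or if a joint passes its speed limit or range.

## Robot

A 7-joint arm with a two-finger parallel gripper is mounted at the origin on the work surface. World frame = base frame: x ahead of the robot, y to its left, z up, the work surface at z = 0. Lengths are in mm, angles in rad, forces in N, time in s.
With the tool pointing down it reaches from about 425 to 975 mm from the base axis. Payload 16.7 kg.
Tool frame: the origin (TCP) lies between the finger pads; the fingertips stand 19 mm ahead of it and the grasp point (between the pads) is the TCP; z points along the fingers, y is the line along which they close (so a half turn about z gives the same grasp; the last joint's range is limited). The gripper opens to 85 mm and grips with 20 to 120 N. Pads are 22 mm wide; open, the fingers measure 114 mm over their backs; the gripper's body (76 mm by 85 mm) begins 54 mm behind the grasp point. The pads swing forward as they close: fully open they stand 13 mm farther back than shut.
Start: joints at [-1.351, 0.426, 0.074, 1.606, -0.034, 1.111, -0.067], TCP at [243.966, 629.329, 216.002] pointing down, gripper open.
Joint ranges: [-2.85, 2.85], [-0.5, 2.14], [-1.23, 1.37], [0.21, 2.46], [-1.02, 4.16], [0.16, 2.05], [-2.73, 2.73]. Speed limits (rad/s): [1.89, 1.89, 2.39, 2.39, 3.01, 3.01, 3.01].

## Interface

Orientations are given as a rotation vector (axis times angle).
In Python, from station import robot gives the robot as it stands. The module is installed in compiled form; this text tells all that it offers.
- The arm moves only by the tool move_arm, never from a script. Its argument "steps" is a list of rows, each a list of 6 numbers: the shift along the tool's x, y, z as a fraction of full scale, then the turn, a rotation vector about the tool's x, y, z as a fraction of full scale. A call has 1 to 12 rows; each row is the pose to reach, as a shift and turn from the pose commanded when the call began, along the tool's axes at that moment; what a row does not reach only later rows make up. Full scale, the value 1, is 25 cm for a shift and 90 degrees for a turn. A row lasts 1/10 s, in which the tool goes at most 50 mm and 8.59 degrees, less where a joint would pass 70% of its speed; a pose out of reach is approached as far as the arm can. A call with a number of a shift or a turn outside -1 to 1 is refused whole. A call with a gripper value outside its range is refused whole. "jaw" is the opening, from 0 (shut) to 1 (fully open), set as the call begins (left out, the last holds). The fingers move at their own pace and stop on an object; "force" is the grip in N (left out, the last holds). Time passes only in rows, so rows that repeat a pose let the fingers close. It gives the time, the measured TCP pose, the force, the opening and the grip force at its end, in the units of the state.
- robot.state(): the state, without advancing time (a new reading comes with each control period).
- robot.capture(name): name is "scene" or "side" or "wrist"; returns a dict with "frame" (400x640x3 uint8, red, green, blue), "fx", "fy", "cx", "cy" (pixels), "distortion" ([k1, k2, p1, p2, k3] as OpenCV has them; the pictures are not rectified), "camera_from_world" (4x4, takes a point from world to camera coordinates). Camera axes: x right, y up, looking along -z (the intrinsics and any distortion apply to the point x, -y, -z); pixel columns grow to the right and rows downward; lengths in mm; the calibration is good to about 2 mm. A picture is of the moment at which its call begins. There is no depth.
- robot.sign_off(): hands the job in; it is judged then, once.
Trained networks look in the newest picture that a camera, given by its name, has taken for a name from the list of things; names that differ only in an ending like _2 or _b are one class to them, and where a whole thing is asked for, a point or a joint stands for the part that bears it (a point fixed in the world has none). Each returns a list of dicts, best first, with "confidence" (0 to 1); they miss things now and then, are a little off and sometimes report something else, mostly with a low value. They report only what shows in the picture. A call takes as long as a camera call. They do not tell look-alikes from the thing itself.
- robot.masks_of(camera, target): "region" (400x640 bool, what is visible of it).
- robot.spot_point(camera, target): "centre" ([x, y, z] in mm, in world coordinates, good to about 4 mm: a listed point, or the origin of a listed thing).
The state is a dict: "time_s": time; "joint_positions": joint angles; "qvel": joint speeds; "effort": joint torques, N m; "position": TCP position; "ee_rot": TCP orientation; "force": force on the tool from outside, world axes, zero at the start; "wrist_torque": the same for the moment, N m; "opening": finger opening in mm; "gripper_force": force on a finger pad.
Only numpy, scipy, OpenCV 4.12 (cv2) and the standard library are available. Lean on these libraries where they do the work, as an engineer would, in place of code of your own. Each camera call takes 0.05 s, during which the arm holds its last target. There are 200 camera calls.

## Working session

There is one attempt and no reset: what is moved stays moved. The work goes in short steps, Python scripts to look and compute and a tool call to move; the robot and the scene stay as the last step left them, time stands still between calls to the robot, and variables do not carry over. Pictures are saved under pics/ and viewed, at most 10 in all, crops included, and the job is handed in when it is done.

Besides the shell and the picture viewer there is one more tool, called as name(argument=value, ...) on one line, values as JSON. move_arm: Moves the arm, as the interface text tells. Its arguments: {"type":"object","properties":{"steps":{"type":"array","items":{"type":"array","items":{"type":"number"}}},"jaw":{"type":"number"},"force":{"type":"number"}},"required":["steps"]}

```bash
mkdir -p pics; cat > h.py <<'E'
import numpy as np, cv2
from station import robot
def K(c): return np.array([[c['fx'],0,c['cx']],[0,c['fy'],c['cy']],[0,0,1.]]),np.array(c['distortion'],float)
def proj(c,P):
    P=np.atleast_2d(np.asarray(P,float)); T=np.array(c['camera_from_world']); q=P@T[:3,:3].T+T[:3,3]
    k,d=K(c); return cv2.projectPoints((q*[1,-1,-1]).reshape(-1,1,3),np.zeros(3),np.zeros(3),k,d)[0].reshape(-1,2)
def atz(c,uv,z):
    k,d=K(c); n=cv2.undistortPoints(np.array(uv,float).reshape(-1,1,2),k,d).reshape(-1,2)
    T=np.array(c['camera_from_world']); R=T[:3,:3]; o=-R.T@T[:3,3]
    r=np.c_[n[:,0],-n[:,1],-np.ones(len(n))]@R
    return o+r*((z-o[2])/r[:,2])[:,None]
def save(c,name,box=None,s=1):
    f=c['frame'][:,:,::-1]
    if box: f=f[box[1]:box[3],box[0]:box[2]]
    cv2.imwrite('pics/'+name,cv2.resize(f,None,fx=s,fy=s,interpolation=cv2.INTER_CUBIC))
E
python3 - <<'E'
from h import *
s=robot.state();print(s['time_s'],s['position'],s['ee_rot'],s['opening'])
for cam in('scene','side'):
    c=robot.capture(cam);save(c,cam+'0.png')
    for t in('seater','holder','insert_top','jar'):
        for r in robot.spot_point(cam,t): print(cam,t,np.round(r['centre'],1),round(r['confidence'],2),proj(c,r['centre']).round()[0])
E
```

```text
0.0 [243.82922857 628.96453426 215.3290006 ] [-5.77577509e-01 -3.08790289e+00  1.95636385e-03] 85.6060958273424
scene seater [505.  182.2  17.4] 0.73 [395. 225.]
scene seater [352.6 201.1  -2.2] 0.58 [411. 184.]
scene seater [337.4  89.7   2. ] 0.48 [372. 171.]
scene holder [553.3 -23.6  16.6] 0.87 [312. 224.]
scene insert_top [556.6 -23.7 206. ] 0.66 [310. 181.]
scene jar [ 537.1 -207.6   20. ] 0.82 [247. 203.]
scene jar [776.8 -21.2  20.7] 0.73 [288. 302.]
side seater [353.7 203.4   0.6] 0.91 [179. 252.]
side seater [506.  182.4  19.6] 0.8 [245. 225.]
side seater [339.2  88.8   5.5] 0.64 [193. 282.]
side holder [556.3 -27.7  19.1] 0.61 [318. 263.]
side insert_top [556.3 -27.4 205.2] 0.71 [315. 180.]
side jar [ 542.6 -211.5   24.1] 0.63 [376. 318.]
```

View pics/scene0.png

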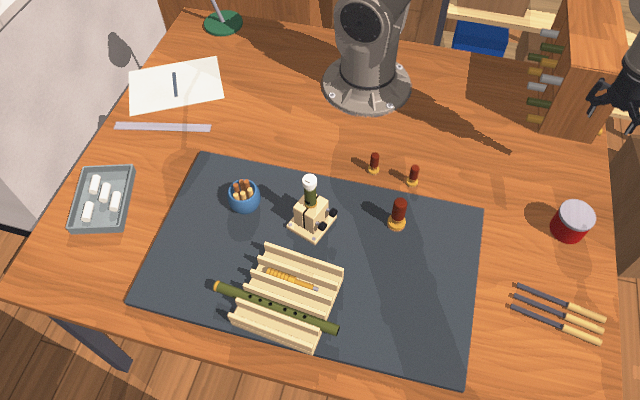

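View pics/side0.png

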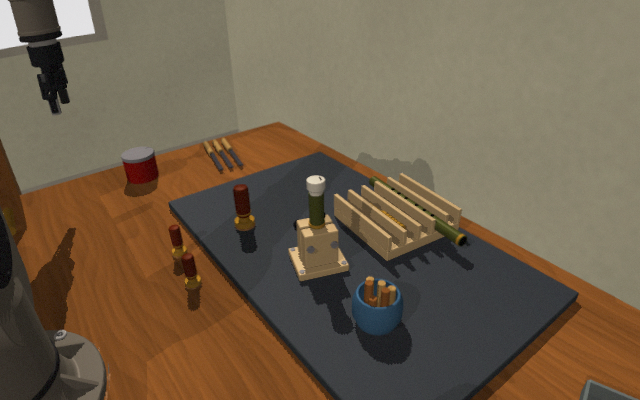

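Candidates for the seater in the scene picture are the slate one at (398,213), a smaller one at (374,163) and a smaller one at (413,176). The last two stand on bare wood. By the description (on the slate, 100 mm tall, largest) I choose (398,213), and check it with a projected 46 × 100 mm model.

```bash
python3 - <<'E'
from h import *
from scipy.spatial.transform import Rotation as R
s=robot.state();print(R.from_rotvec(s['ee_rot']).as_matrix().round(4))
a=np.linspace(0,2*np.pi,40)
for cam in('scene','side'):
    c=robot.capture(cam); f=c['frame'].copy()
    for x,y,b,rs in((505.5,182.3,20,((0,23),(27,16.5),(97,16.5))),(556,-26,20,((188,17),(160,14)))):
        for z,r in rs:
            for p in proj(c,np.c_[x+r*np.cos(a),y+r*np.sin(a),0*a+b+z]): cv2.circle(f,tuple(int(v*8) for v in p),2,(0,255,255),-1,shift=3)
    c['frame']=f
    B=(280,150,440,260) if cam=='scene' else (150,160,350,300)
    save(c,cam+'1.png',B,4)
im=[cv2.imread(f'pics/{n}1.png') for n in('scene','side')]
im=[cv2.resize(i,(560,int(i.shape[0]*560/i.shape[1]))) for i in im]
cv2.imwrite('pics/both1.png',cv2.resize(np.vstack(im),None,fx=.75,fy=.75))
E
```

```text
[[-9.324e-01  3.614e-01 -0.000e+00]
 [ 3.614e-01  9.324e-01 -1.000e-04]
 [ 0.000e+00 -1.000e-04 -1.000e+00]]
```

View pics/both1.png

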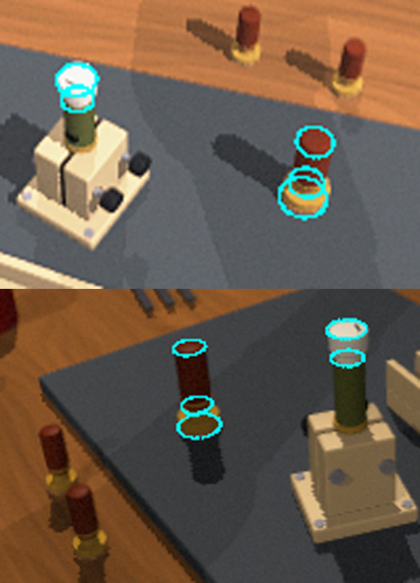

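The model outlines fit the slate tool in both views, and they fit the insert collar at z=208 too. I'll move above the seater.

move_arm(steps=[[-0.13, -0.1, 0, 0, 0, 0], [-0.27, -0.21, 0, 0, 0, 0], [-0.4, -0.32, 0, 0, 0, 0], [-0.54, -0.43, 0, 0, 0, 0], [-0.68, -0.54, 0, 0, 0, 0], [-0.81, -0.644, 0, 0, 0, 0], [-0.81, -0.644, 0, 0, 0, 0], [-0.81, -0.644, 0, 0, 0, 0]], jaw=1, force=70)

```text
time_s: 1.4
position: [375.2, 405.4, 216.4]
ee_rot: [0.581, 3.087, 0.001]
force: [0.3, 0.4, 0.1]
opening: 85.8
gripper_force: 0.0
```

move_arm(steps=[[-0.13, -0.1, 0, 0, 0, 0], [-0.27, -0.21, 0, 0, 0, 0], [-0.4, -0.32, 0, 0, 0, 0], [-0.54, -0.43, 0, 0, 0, 0], [-0.68, -0.54, 0, 0, 0, 0], [-0.81, -0.644, 0, 0, 0, 0], [-0.81, -0.644, 0, 0, 0, 0], [-0.81, -0.644, 0, 0, 0, 0], [-0.81, -0.644, 0, 0, 0, 0], [-0.81, -0.644, 0, 0, 0, 0]])

```text
time_s: 2.4
position: [504.6, 184.3, 215.9]
ee_rot: [-0.574, -3.088, -0.0]
force: [-0.1, -0.1, -1.3]
opening: 85.2
gripper_force: 0.0
```

```bash
python3 - <<'E'
from h import *
s=robot.state();print(s['time_s'],s['position'],s['ee_rot'],s['opening'],s['qvel'])
for cam in('wrist','scene','side'):
    c=robot.capture(cam)
    if cam=='wrist':
        save(c,'w1.png')
    for r in robot.spot_point(cam,'seater'): print(cam,np.round(r['centre'],1),round(r['confidence'],2),proj(c,r['centre']).round()[0])
E
```

```text
2.4 [504.61330988 184.30298117 215.89704259] [-5.73638629e-01 -3.08843896e+00 -1.06329648e-04] 85.21538282965047 [ 1.80362051e-03 -2.33284326e-03  4.61995337e-03  2.70550233e-05
  9.30571710e-04  2.70087534e-04  2.54015970e-03]
wrist [501.7 182.   19.7] 0.96 [318. 159.]
wrist [332.7  86.5  -4.3] 0.93 [186.  48.]
wrist [351.2 205.8   3.9] 0.6 [288.  21.]
scene [508.4 178.9  21.1] 0.85 [393. 225.]
scene [3.550e+02 2.039e+02 2.000e-01] 0.7 [412. 185.]
scene [ 538.2 -208.3   17.5] 0.52 [246. 204.]
scene [340.9  91.3   2.3] 0.45 [372. 172.]
side [506.7 181.9  18.5] 0.9 [245. 225.]
side [355.  201.2   3. ] 0.87 [180. 252.]
```

View pics/w1.png

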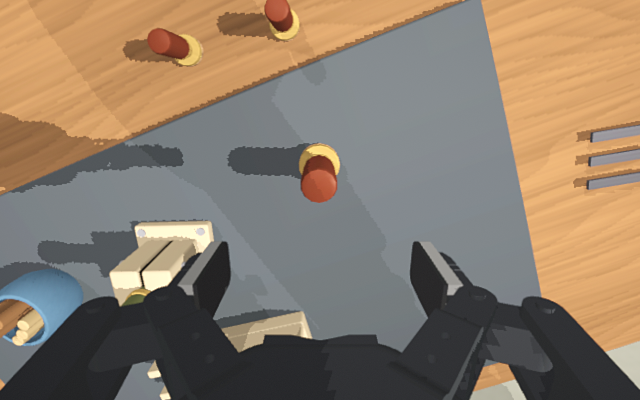

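The wrist picture shows the seater's handle top at about (319,185) and its foot at (320,160), centred between the fingers. I'll refine its position from those pixels.

```bash
python3 - <<'E'
from h import *
c=robot.capture('wrist')
m=max(robot.masks_of('wrist','seater'),key=lambda r:r['region'][160:200,300:340].sum())['region']
a=np.linspace(0,2*np.pi,60)
def sil(x,y):
    im=np.zeros((400,640),np.uint8)
    for lo,hi,r in((20,36,23),(36,47,12),(47,114,16.5),(114,120,14)):
        P=np.vstack([np.c_[x+r*np.cos(a),y+r*np.sin(a),0*a+z] for z in(lo,hi)])
        cv2.fillConvexPoly(im,cv2.convexHull(proj(c,P).round().astype(np.int32)),1)
    return im>0
best=max(((sil(x,y)&m).sum()/(sil(x,y)|m).sum(),x,y) for x in np.arange(494,516,1.) for y in np.arange(172,194,1.))
print(best, atz(c,[319,185],120), robot.state()['position'])
E
```

```text
(np.float64(0.9214183037853378), np.float64(505.0), np.float64(181.0)) [[504.79528803 181.21500735 120.        ]] [505.11799504 182.83963101 216.02104307]
```

move_arm(steps=[[-0.003, -0.006, 0.1, 0, 0, 0], [-0.003, -0.006, 0.2, 0, 0, 0], [-0.003, -0.006, 0.3, 0, 0, 0], [-0.003, -0.006, 0.4, 0, 0, 0], [-0.003, -0.006, 0.472, 0, 0, 0], [-0.003, -0.006, 0.472, 0, 0, 0], [-0.003, -0.006, 0.472, 0, 0, 0]])

```text
time_s: 3.5
position: [505.5, 181.0, 98.4]
ee_rot: [-0.578, -3.088, 0.0]
force: [0.4, -0.0, 1.0]
opening: 85.7
gripper_force: 0.0
```

move_arm(steps=[[0, 0, 0, 0, 0, 0], [0, 0, 0, 0, 0, 0], [0, 0, 0, 0, 0, 0], [0, 0, 0, 0, 0, 0], [0, 0, 0, 0, 0, 0], [0, 0, 0, 0, 0, 0], [0, 0, 0, 0, 0, 0], [0, 0, 0, 0, 0, 0], [0, 0, 0, 0, 0, 0], [0, 0, 0, 0, 0, 0]], jaw=0, force=70)

```text
time_s: 4.5
position: [506.0, 181.5, 98.9]
ee_rot: [0.577, 3.087, 0.002]
force: [-1.1, 0.4, 9.4]
opening: 29.1
gripper_force: 68.4
```

move_arm(steps=[[0, 0, -0.05, 0, 0, 0], [0, 0, -0.15, 0, 0, 0], [0, 0, -0.3, 0, 0, 0], [0, 0, -0.45, 0, 0, 0], [0, 0, -0.6, 0, 0, 0], [0, 0, -0.75, 0, 0, 0], [0, 0, -0.888, 0, 0, 0], [0, 0, -0.888, 0, 0, 0], [0, 0, -0.888, 0, 0, 0], [0, 0, -0.888, 0, 0, 0]])

```text
time_s: 5.5
position: [504.7, 180.7, 319.1]
ee_rot: [-0.577, -3.087, 0.002]
force: [0.5, 0.3, -2.8]
opening: 28.6
gripper_force: 69.6
```

```bash
python3 - <<'E'
from h import *
s=robot.state();print(s['time_s'],s['position'],s['ee_rot'],s['opening'],s['force'])
ims=[]
for cam in('scene','side'):
    c=robot.capture(cam); u,v=proj(c,s['position']-[0,0,30])[0].astype(int); print(u,v)
    ims.append(cv2.resize(c['frame'][max(v-60,0):v+60,u-60:u+60,::-1],(400,400),interpolation=2)[:,:])
    for r in robot.spot_point(cam,'seater')[:3]: print(cam,np.round(r['centre'],1),round(r['confidence'],2))
    for r in robot.spot_point(cam,'insert_top')[:2]+robot.spot_point(cam,'holder')[:2]: print(cam,np.round(r['centre'],1),round(r['confidence'],2))
cv2.imwrite('pics/lift.png',np.hstack(ims))
E
```

```text
5.5 [504.65750606 180.72964606 319.11053033] [-5.77367817e-01 -3.08675479e+00  1.72752604e-03] 28.587685728584013 [ 0.49944339  0.25831611 -2.75968623]
408 157
scene [507.4 182.  238.8] 0.81
scene [337.1  89.2  -0.6] 0.55
scene [353.9 204.5  -0.8] 0.41
scene [553.9 -25.4 207.6] 0.73
scene [555.5 -21.5  21. ] 0.89
scene [811.6 -39.3  50.9] 0.51
230 111
side [506.1 182.9 242.6] 0.86
side [337.6  89.6   2.7] 0.86
side [355.5 203.5   3.4] 0.7
side [554.9 -25.8 206.3] 0.82
side [557.4 -25.6  19.9] 0.62
side [6.377e+02 1.000e+00 6.000e-01] 0.59
```

View pics/lift.png

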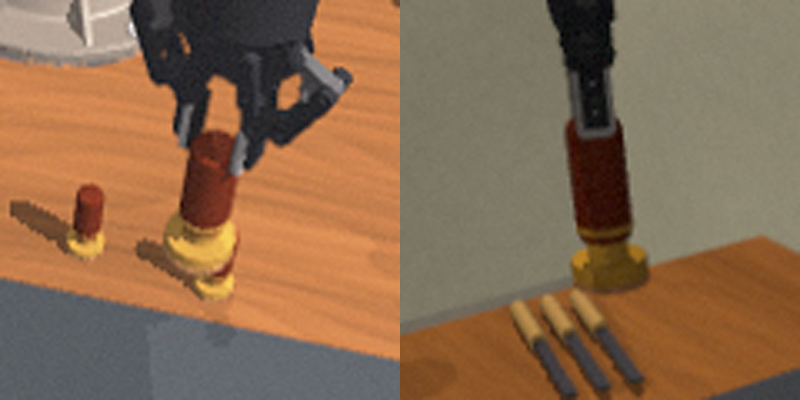

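The lift picture shows the tool held, but the fingertips look close to the handle top. I'll fit the tool's full pose from all three cameras.

```bash
cat > fit.py <<'E'
from h import *
from scipy.optimize import minimize
from scipy.spatial.transform import Rotation as R
a=np.linspace(0,2*np.pi,40)
def sil(c,p):
    im=np.zeros((400,640),np.uint8); M=R.from_rotvec([p[3],p[4],0]).as_matrix()
    for lo,hi,r in((0,16,23),(16,27,12),(27,94,16.5),(94,100,14)):
        P=np.vstack([np.c_[r*np.cos(a),r*np.sin(a),0*a+z] for z in(lo,hi)])@M.T+p[:3]
        h=cv2.convexHull(proj(c,P).astype(np.float32))
        cv2.fillConvexPoly(im,(h*16).round().astype(np.int32),255,cv2.LINE_AA,4)
    return im/255.
def pix(c,p):
    return sil(c,p)
def fit(p0,cams):
    D=[]
    for n in cams:
        c=robot.capture(n); s0=sil(c,p0); ms=robot.masks_of(n,'seater')
        if not ms: print('none',n); continue
        m=max(ms,key=lambda r:(r['region']*s0).sum())['region']; print(n,m.sum(),s0.sum(),(m*s0).sum())
        # ignore where gripper may hide: model pixels not in mask cost less above z of grip
        D.append((c,m))
    def cost(q):
        p=np.array([q[0],q[1],q[2],q[3]/100,q[4]/100]); t=0
        for c,m in D:
            s=sil(c,p); t+=(np.abs(s-m)*np.where(m>s,1,.6)).sum()/m.sum()
        return t
    q0=np.array([*p0[:3],0,0]); 
    S=np.vstack([q0]+[q0+np.eye(5)[i]*5 for i in range(5)])
    r=minimize(cost,q0,method='Nelder-Mead',options=dict(initial_simplex=S,maxiter=400,xatol=.05,fatol=1e-4))
    print(r.x.round(1),round(cost(q0),3),round(r.fun,3)); return r.x,D
E
python3 - <<'E'
from fit import *
P=robot.state()['position']
p0=np.array([P[0],P[1],P[2]-79,0,0])
for cs in(('scene','side'),('scene','side','wrist')): q,D=fit(p0,cs)
ims=[]
for c,m in D:
    f=c['frame'][:,:,::-1].copy(); s=(sil(c,np.r_[q[:3],q[3:]/100])>.5).astype(np.uint8)
    ct=cv2.findContours(s,0,1)[0]; ct2=cv2.findContours(m.astype(np.uint8),0,1)[0]
    cv2.drawContours(f,ct,-1,(255,255,0),1);cv2.drawContours(f,ct2,-1,(0,0,255),1)
    x,y,w,h=cv2.boundingRect(s); k=max(w,h)//2+15; u,v=x+w//2,y+h//2
    ims.append(cv2.resize(f[max(v-k,0):v+k,max(u-k,0):u+k],(266,400)if 0 else(266,266),interpolation=2))
cv2.imwrite('pics/fit1.png',np.hstack(ims))
E
```

```text
scene 659 806.6117647058824 645.592156862745
side 847 1088.9058823529413 843.8196078431373
[503.3 183.1 241.4   1.4   4.4] 0.344 0.308
scene 693 806.6117647058824 673.8235294117648
side 853 1088.9058823529413 851.9490196078432
wrist 5695 6129.419607843138 5658.945098039216
[5.045e+02 1.827e+02 2.407e+02 2.600e+00 2.000e-01] 0.366 0.348
```

View pics/fit1.png

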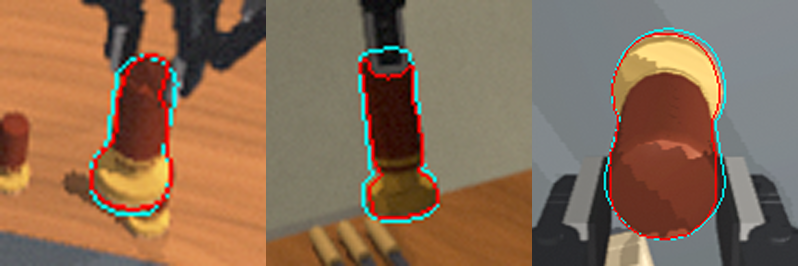

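The fit shows the tool upright, with its face at z≈241 and centre (504.5,182.7), centred in the grip. I'll carry it over the insert.

move_arm(steps=[[-0.05, -0.07, 0, 0, 0, 0], [-0.12, -0.17, 0, 0, 0, 0], [-0.21, -0.3, 0, 0, 0, 0], [-0.3, -0.43, 0, 0, 0, 0], [-0.39, -0.56, 0, 0, 0, 0], [-0.46, -0.66, 0, 0, 0, 0], [-0.49, -0.702, 0, 0, 0, 0], [-0.49, -0.702, 0, 0, 0, 0], [-0.49, -0.702, 0, 0, 0, 0], [-0.49, -0.702, 0, 0, 0, 0]])

```text
time_s: 7.4
position: [556.0, -25.4, 319.9]
ee_rot: [-0.575, -3.088, -0.0]
force: [0.2, 0.9, -2.7]
opening: 28.5
gripper_force: 69.7
```

```bash
cat > chk.py <<'E'
from fit import *
import sys
def run(name,dz=78.5):
    s=robot.state(); P=s['position']; print(s['time_s'],P,s['ee_rot'],s['force'],s['opening'])
    q,D=fit(np.array([P[0],P[1],P[2]-dz,0,0]),('scene','side','wrist'))
    ims=[]
    for n,(c,m) in zip(('scene','side','wrist'),D):
        for t in('insert_top','holder'):
            for r in robot.spot_point(n,t)[:1]: print(n,t,np.round(r['centre'],1),round(r['confidence'],2))
        u,v=proj(c,[555.5,-25.5,215])[0].astype(int); k=45 if n!='wrist' else 130; v0=max(v-k,0);u0=max(u-k,0)
        ims.append(cv2.resize(c['frame'][v0:v+k,u0:u+k,::-1],(266,266),interpolation=2))
    cv2.imwrite('pics/'+name,cv2.resize(np.hstack(ims),(798,266)))
E
python3 -c "
from chk import *
run('over.png')"
```

```text
7.4 [556.01993454 -25.41570321 319.91227078] [-5.74799430e-01 -3.08819963e+00 -4.27528857e-04] [ 0.20780907  0.85760392 -2.73093647] 28.450704978174183
scene 636 792.8 614.9411764705883
side 1113 1452.0 1112.5882352941176
wrist 5792 6179.086274509804 5676.674509803921
[553.8 -24.3 241.7   2.6   0.7] 0.456 0.411
scene insert_top [555.9 -24.6 207.1] 0.59
scene holder [557.7 -23.6  15.7] 0.86
side insert_top [554.6 -26.2 209.6] 0.9
side holder [555.1 -25.5  17.8] 0.79
wrist holder [554.5 -27.4  20.1] 0.64
```

View pics/over.png

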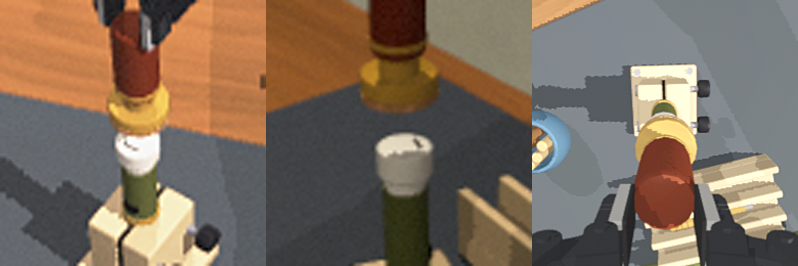

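The tool hangs about 33 mm above the collar. In the side crop the foot centre is at column ~399 and the collar at ~404, so I'll measure the lateral offset between foot and collar in the scene and side views.

```bash
cat > off.py <<'E'
from h import *
def ext(mask):  # mean over rows of mid of leftmost/rightmost
    n,l,st,_=cv2.connectedComponentsWithStats(mask.astype(np.uint8)); k=1+np.argmax(st[1:,4]); m=l==k
    r=[(np.where(x)[0].min()+np.where(x)[0].max())/2 for x in m if x.any()]; w=[x.sum() for x in m if x.any()]
    i=np.array(w)>0.85*max(w); rows=np.where(m.any(1))[0]
    return np.array(r)[i].mean(),rows[i].mean(),max(w)
def off(zf,zc,xy=(555.5,-25.4),print_=True):
    A=[];b=[]
    for n in('scene','side'):
        c=robot.capture(n); f=c['frame'].astype(int); hsv=cv2.cvtColor(c['frame'],cv2.COLOR_RGB2HSV)
        def win(z,k=22):
            u,v=proj(c,[*xy,z])[0]; w=np.zeros((400,640),bool); w[max(int(v)-16,0):int(v)+16,int(u)-k:int(u)+k]=1; return w
        white=(hsv[...,1]<60)&(hsv[...,2]>110)&win(zc-9)
        yel=(hsv[...,0]>15)&(hsv[...,0]<32)&(hsv[...,1]>110)&(hsv[...,2]>60)&win(zf+8)
        uc,vc,wc=ext(white); uf,vf,wf=ext(yel)
        p=lambda z:proj(c,[*xy,z])[0]
        du=(uf-p(zf+8)[0])-(uc-p(zc-9)[0])
        J=[(proj(c,[xy[0]+1,xy[1],zf+8])[0]-p(zf+8))[0],(proj(c,[xy[0],xy[1]+1,zf+8])[0]-p(zf+8))[0]]
        print(n,'collar du',round(uc-p(zc-9)[0],2),wc,'foot du',round(uf-p(zf+8)[0],2),wf,'rel',round(du,2),np.round(J,3)); A.append(J);b.append(du)
    print('foot minus collar, mm',np.linalg.solve(A,b).round(2))
E
python3 -c "
from off import *
off(241,208)"
```

```text
scene collar du 0.0 16 foot du 0.48 21 rel 0.48 [-0.124  0.442]
side collar du 0.93 20 foot du 0.36 27 rel -0.57 [ 0.469 -0.343]
foot minus collar, mm [-0.54  0.93]
```

move_arm(steps=[[-0.003, -0.003, 0.02, 0, 0, 0], [-0.003, -0.003, 0.05, 0, 0, 0], [-0.003, -0.003, 0.08, 0, 0, 0], [-0.003, -0.003, 0.1, 0, 0, 0], [-0.003, -0.003, 0.112, 0, 0, 0], [-0.003, -0.003, 0.112, 0, 0, 0], [-0.003, -0.003, 0.112, 0, 0, 0]])

```text
time_s: 8.8
position: [556.7, -27.9, 292.1]
ee_rot: [0.578, 3.088, -0.0]
force: [-0.3, -0.8, -2.0]
opening: 28.5
gripper_force: 69.7
```

```bash
python3 -c "
from off import *
s=robot.state();print(s['position'],s['force'])
off(213.5,208)"
```

```text
[556.65232484 -27.86585105 292.14527366] [-0.32958811 -0.75373178 -1.98625151]
scene collar du 0.34 28 foot du -0.18 20 rel -0.52 [-0.121  0.433]
side collar du -0.17 15 foot du 1.18 27 rel 1.34 [ 0.46  -0.337]
foot minus collar, mm [ 2.57 -0.47]
```

The collar is now partly hidden by the foot, so I'm trusting the foot's own shift. Its offset from the axis is under 0.5 mm. Next I press slowly.

move_arm(steps=[[0, 0, 0.006, 0, 0, 0], [0, 0, 0.012, 0, 0, 0], [0, 0, 0.018, 0, 0, 0], [0, 0, 0.024, 0, 0, 0], [0, 0, 0.028, 0, 0, 0], [0, 0, 0.028, 0, 0, 0]])

```text
time_s: 9.5
position: [556.9, -27.9, 285.3]
ee_rot: [0.577, 3.087, 0.0]
force: [0.6, -0.1, 2.9]
opening: 28.9
gripper_force: 70.5
```

move_arm(steps=[[0, 0, 0.004, 0, 0, 0], [0, 0, 0.008, 0, 0, 0], [0, 0, 0.012, 0, 0, 0], [0, 0, 0.012, 0, 0, 0]])

```text
time_s: 9.9
position: [556.9, -27.9, 282.4]
ee_rot: [0.578, 3.087, 0.0]
force: [0.2, 0.6, 4.1]
opening: 28.6
gripper_force: 70.6
```

move_arm(steps=[[0, 0, 0.004, 0, 0, 0], [0, 0, 0.008, 0, 0, 0], [0, 0, 0.012, 0, 0, 0], [0, 0, 0.012, 0, 0, 0]])

```text
time_s: 10.3
position: [556.1, -27.8, 278.4]
ee_rot: [-0.577, -3.087, 0.001]
force: [0.2, 0.7, -2.8]
opening: 29.0
gripper_force: 69.7
```

The force is back to just the tool's weight, so it seems to have snapped. I'll follow down a little to confirm firm contact at home.

move_arm(steps=[[0, 0, 0.004, 0, 0, 0], [0, 0, 0.008, 0, 0, 0], [0, 0, 0.01, 0, 0, 0], [0, 0, 0.01, 0, 0, 0]])

```text
time_s: 10.7
position: [556.9, -27.9, 276.9]
ee_rot: [0.578, 3.087, 0.0]
force: [-0.7, -0.6, 4.4]
opening: 29.1
gripper_force: 70.5
```

move_arm(steps=[[0, 0, 0.004, 0, 0, 0], [0, 0, 0.004, 0, 0, 0]])

```text
time_s: 10.9
position: [557.5, -27.9, 276.7]
ee_rot: [0.577, 3.086, 0.001]
force: [0.1, -0.2, 12.6]
opening: 29.0
gripper_force: 71.5
```

move_arm(steps=[[0, 0, -0.02, 0, 0, 0], [0, 0, -0.06, 0, 0, 0], [0, 0, -0.12, 0, 0, 0], [0, 0, -0.18, 0, 0, 0], [0, 0, -0.18, 0, 0, 0], [0, 0, -0.18, 0, 0, 0]])

```text
time_s: 11.5
position: [556.4, -27.8, 320.4]
ee_rot: [-0.578, -3.088, -0.0]
force: [-0.1, 0.4, -3.3]
opening: 28.4
gripper_force: 69.7
```

```bash
python3 -c "
from chk import *
run('home.png')"
```

```text
11.5 [556.42511109 -27.79772253 320.37689326] [-5.77517020e-01 -3.08801464e+00 -1.99133540e-04] [-0.14587045  0.38427674 -3.29653796] 28.4087187923963
scene 648 793.3568627450979 630.3372549019608
side 1117 1457.4392156862746 1115.4666666666667
wrist 5886 6234.674509803921 5789.4431372549025
[553.6 -26.6 241.5   2.3   1.6] 0.425 0.377
scene insert_top [554.  -23.8 198. ] 0.53
scene holder [556.1 -20.3  17.7] 0.83
side insert_top [555.4 -25.4 197.5] 0.72
side holder [557.5 -28.   18.5] 0.73
wrist insert_top [555.5 -24.7 198.3] 0.46
wrist holder [552.8 -25.7  22.3] 0.94
```

View pics/home.png

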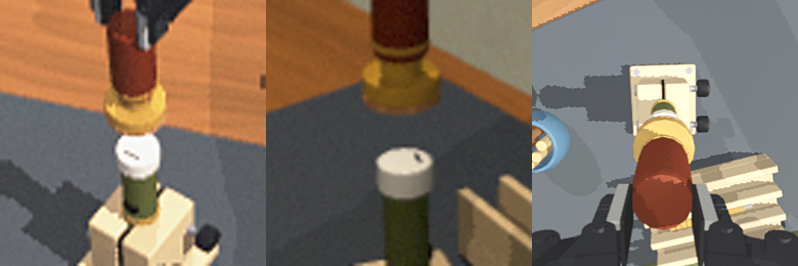

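The insert is home: its top reads z≈198 in all three cameras, and the collar sits on the rim with no gap. The tool goes back to its old spot.

move_arm(steps=[[0.05, 0.07, 0, 0, 0, 0], [0.12, 0.17, 0, 0, 0, 0], [0.21, 0.3, 0, 0, 0, 0], [0.3, 0.43, 0, 0, 0, 0], [0.39, 0.56, 0, 0, 0, 0], [0.46, 0.66, 0, 0, 0, 0], [0.493, 0.704, 0, 0, 0, 0], [0.493, 0.704, 0, 0, 0, 0], [0.493, 0.704, 0, 0, 0, 0]])

```text
time_s: 13.0
position: [505.5, 179.9, 320.5]
ee_rot: [0.578, 3.088, -0.001]
force: [0.4, -0.5, -1.5]
opening: 28.6
gripper_force: 69.7
```

move_arm(steps=[[0, 0, 0.1, 0, 0, 0], [0, 0, 0.25, 0, 0, 0], [0, 0, 0.4, 0, 0, 0], [0, 0, 0.55, 0, 0, 0], [0, 0, 0.7, 0, 0, 0], [0, 0, 0.8, 0, 0, 0], [0, 0, 0.85, 0, 0, 0], [0, 0, 0.865, 0, 0, 0], [0, 0, 0.875, 0, 0, 0], [0, 0, 0.875, 0, 0, 0]])

```text
time_s: 14.0
position: [506.0, 180.8, 102.7]
ee_rot: [0.578, 3.087, 0.001]
force: [-0.1, -0.1, -2.7]
opening: 29.0
gripper_force: 69.7
```

move_arm(steps=[[0, 0, 0.003, 0, 0, 0], [0, 0, 0.006, 0, 0, 0], [0, 0, 0.008, 0, 0, 0], [0, 0, 0.008, 0, 0, 0]])

```text
time_s: 14.4
position: [505.3, 180.9, 99.9]
ee_rot: [0.578, 3.088, 0.0]
force: [-0.4, -0.3, -3.2]
opening: 28.8
gripper_force: 69.7
```

move_arm(steps=[[0, 0, 0.002, 0, 0, 0], [0, 0, 0.004, 0, 0, 0], [0, 0, 0.006, 0, 0, 0], [0, 0, 0.006, 0, 0, 0]])

```text
time_s: 14.8
position: [505.9, 181.2, 98.9]
ee_rot: [0.577, 3.087, 0.002]
force: [-0.9, -0.0, 8.5]
opening: 28.8
gripper_force: 71.3
```

It's down on the slate. Opening the jaw, then rising straight up.

move_arm(steps=[[0, 0, 0, 0, 0, 0], [0, 0, 0, 0, 0, 0], [0, 0, 0, 0, 0, 0], [0, 0, 0, 0, 0, 0], [0, 0, 0, 0, 0, 0], [0, 0, 0, 0, 0, 0], [0, 0, 0, 0, 0, 0], [0, 0, 0, 0, 0, 0]], jaw=1)

```text
time_s: 15.6
position: [505.2, 180.8, 98.2]
ee_rot: [-0.578, -3.088, 0.0]
force: [0.4, -0.1, -0.8]
opening: 85.2
gripper_force: 0.0
```

move_arm(steps=[[0, 0, -0.05, 0, 0, 0], [0, 0, -0.15, 0, 0, 0], [0, 0, -0.3, 0, 0, 0], [0, 0, -0.45, 0, 0, 0], [0, 0, -0.6, 0, 0, 0], [0, 0, -0.6, 0, 0, 0], [0, 0, -0.6, 0, 0, 0], [0, 0, -0.6, 0, 0, 0]])

```text
time_s: 16.4
position: [504.7, 180.6, 247.8]
ee_rot: [-0.578, -3.087, 0.001]
force: [0.6, 0.1, -0.1]
opening: 85.7
gripper_force: 0.0
```

```bash
python3 - <<'E'
from h import *
s=robot.state();print(s['time_s'],s['position'],s['opening'],s['force'])
c=robot.capture('scene');d=robot.capture('side')
for cam in('scene','side'):
    for t in('seater','insert_top'):
        for r in robot.spot_point(cam,t)[:2]: print(cam,t,np.round(r['centre'],1),round(r['confidence'],2))
cv2.imwrite('pics/end.png',np.hstack([cv2.resize(f['frame'][y:y+160,x:x+200,::-1],(400,320),interpolation=2) for f,x,y in((c,220,140),(d,200,150))]))
E
```

```text
16.4 [504.74870189 180.58837168 247.77612054] 85.65602491906232 [ 0.64962462  0.07227144 -0.1361118 ]
scene seater [509.1 180.2  18.9] 0.84
scene seater [349.9 203.9   0.7] 0.68
scene insert_top [557.8 -23.6 195.4] 0.47
side seater [503.4 186.   19.7] 0.94
side seater [338.3  90.4   2.4] 0.72
side insert_top [556.1 -25.1 195.1] 0.64
```

View pics/end.png

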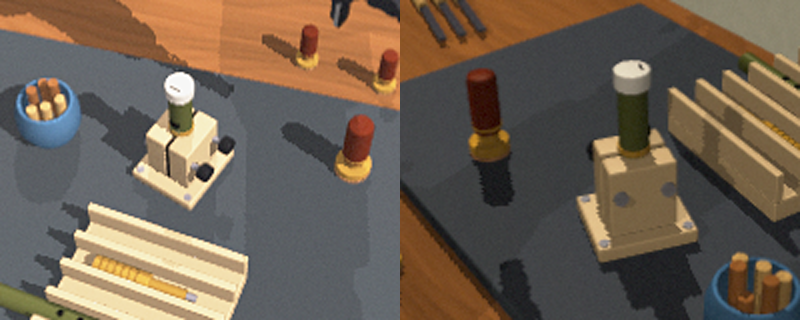

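The tool stands upright on the slate at (355,150) in the left crop, the insert is seated, and the jar, tube and punch are unmoved.

```bash
python3 -c "
from station import robot
print(robot.sign_off())"
```

```text
the job is handed in; nothing more can be done
None
```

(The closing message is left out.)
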